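# Set out the rinsing glass and open the mouthwash

### The arm

A 6-joint arm with a two-finger parallel gripper is mounted at the origin on the work surface. World frame = base frame: x ahead of the robot, y to its left, z up, the work surface at z = 0. Lengths are in m, angles in rad, forces in N, time in s.
With the tool pointing down it reaches from about 0.375 to 0.925 m from the base axis. Payload 5.7 kg.
Tool frame: the origin (TCP) lies at the centre of the arm's flange, where the gripper is bolted on; the fingertips stand 173 mm ahead of it and the grasp point (between the pads) lies 155 mm ahead of it (env.tip_reach is the distance from the TCP to the fingertips, in m); z points along the fingers, y is the line along which they close (so a half turn about z gives the same grasp; the last joint's range is limited). The gripper opens to 85 mm and grips with 20 to 120 N. Pads are 22 mm wide; open, the fingers measure 114 mm over their backs; the gripper's body (76 mm by 85 mm) begins 54 mm behind the grasp point. The pads swing forward as they close: fully open they stand 13 mm farther back than shut.
Start: joints at [-1.429, 0.359, 1.51, -0, 1.272, -0.115], TCP at [0.152, -0.58, 0.405] pointing down, gripper open.
Joint ranges: [-2.97, 2.97], [-1.01, 2.36], [0.21, 2.38], [-0.96, 4.11], [0.2, 2.71], [-2.98, 2.98]. Speed limits (rad/s): [2.39, 2.39, 3.14, 3.14, 3.14, 3.14].

### API

Orientations are given as a rotation vector (axis times angle).
In Python, from cell import env gives the robot as it stands. The module is installed in compiled form; this text tells all that it offers.
- The arm moves only by the tool play_rows, never from a script. Its argument "steps" is one flat list of numbers, 4 for each row, row after row: the shift along the tool's x, y, z in cm, then the turn about the tool's z in degrees. A call has 1 to 12 rows; each row is the pose to reach, as a shift and turn from the pose commanded when the call began, along the tool's axes at that moment; what a row does not reach only later rows make up. A row lasts 1/8 s, in which the tool goes at most 62.5 mm and 10.7 degrees, less where a joint would pass 70% of its speed; a pose out of reach is approached as far as the arm can. A call with a gripper value outside its range is refused whole. "gripper" is the finger opening in cm, from 0 to 8.54, set as the call begins (left out, the last holds). The fingers move at their own pace and stop on an object; the grip force is fixed at half the most. Time passes only in rows, so rows that repeat a pose let the fingers close. It gives the time, the measured TCP pose, the force, the opening and the grip force at its end, in the units of the state.
- env.sense(): the state, without advancing time (a new reading comes with each control period).
- env.snapshot(name): name is "scene" or "side" or "wrist"; returns (picture, depth): 384x512x3 uint8, blue, green, red; 384x512 float32, m along the optical axis (not along the pixel's ray), 0 where there is no reading.
- env.get_calibration(name): a dict with "fx", "fy", "cx", "cy" (pixels), "origin" and "attitude" of the camera in the world. Camera axes: x right, y down, z forward; pixel columns grow to the right and rows downward; lengths in m; the calibration is good to about 2 mm. A picture is of the moment at which its call begins: read the wrist's pose just before it. get_calibration takes no time and is no camera call; for the wrist camera it gives the pose at the moment of the call.
- env.close_job(): hands the job in; it is judged then, once.
The state is a dict: "clock": time; "qpos": joint angles; "qvel": joint speeds; "joint_torque": joint torques, N m; "eef_pos": TCP position; "orientation": TCP orientation; "contact_force": force on the tool from outside, world axes, zero at the start; "torque": the same for the moment, N m; "finger_gap": opening from 0.0 (shut) to 1.0 (fully open); "grip_force": force on a finger pad.
Only numpy, scipy, OpenCV 4.12 (cv2) and the standard library are available. Lean on these libraries where they do the work, as an engineer would, in place of code of your own. Each camera call takes 0.05 s, during which the arm holds its last target. There are 200 camera calls.

### The job

Stand the teal mouthwash bottle and the green glass cup upright in the two free end cells of the grey caddy, one in each, both right down on the cell floor. Then, with the bottle standing in its cell so that it cannot turn, open its white safety cap: press the cap down, twist it about a fifth of a turn counterclockwise while it is down, and lift it off. Finish while holding: keep the cap gripped, still and level in the air straight above the bottle, about 5 cm clear of it, and do not put it down or let it go; leave the mug, pitcher, tin and tongue cleaner where they stand.

Things in the scene. Friction and masses are not known exactly. Their poses are not given: they have to be found in the camera images.
- bottle: teal square plastic bottle, loose, 0.3 to 0.6 kg, origin at the centre of its underside, z up. Body 62 x 62 mm, 108 mm tall, then a round shoulder 48 mm across up to 118 mm, and a neck inside the cap; 160 mm tall with cap. It can be carried by its locked cap. A spring plunger, 24 mm across, in the neck pushes the cap up; with the cap off its top stands 158 mm above the underside.
- cap: white ribbed round safety cap, 54 mm diameter, 32 mm high, 30 g, an orange bar on top along its x axis; origin at the centre of its lower rim, 128 mm above the bottle's underside while locked (x axis then along the bottle's). Two inner lugs lock it in notches of the neck; it can take a firm grip of 30 to 50 N.
- cap_top (a point): centre of the cap's top, 32 mm above its origin. The cap turns only when pressed down at least 6 mm (travel ends at 9 mm; the spring pushes up with 4 N locked, 7 N at 6 mm, 8.5 N at 9 mm). Pressed, it turns counterclockwise seen from above: from 50 deg relative to the bottle it lifts off (70 is best), at 93 deg it meets a stop; forced against it, it binds. Clockwise is blocked.
- cup: clear greenish glass cup, straight sided, loose, 160 g, 62 mm outside diameter, 90 mm tall, wall 4 mm, origin at the centre of its underside, open end up.
- caddy: grey caddy fixed on the slab, 78 mm (x) by 226 mm (y), walls 4 mm thick and 50 mm high, floor 5 mm thick; origin at the centre of its underside. Three cells in a row along its y axis, each 70 x 70 mm inside; the middle one is taken. The square bottle fits with its sides along the cell's, 4 mm play each side; in the cell it can still turn about 8 deg either way.
- cell_left (a point): centre of the floor of the free end cell at the caddy's +y end, 74 mm from the caddy's centre; axes as the caddy's.
- cell_right (a point): centre of the floor of the free end cell at the caddy's -y end, 74 mm from the caddy's centre; axes as the caddy's.
- tin: small aluminium tin with a red band, 55 mm diameter, 56 mm tall, loose in the middle cell of the caddy (its top 61 mm above the slab); stays there. Origin at the centre of its underside.
- mug: purple plastic mug, 76 mm diameter, 90 mm tall, handle to its +y side, loose; stays where it is. Origin at the centre of its underside.
- pitcher: steel pitcher, up to 116 mm across, 170 mm tall, handle to its +x side, loose; stays where it is. Origin at the centre of its underside.
- tongue_cleaner: flat bamboo tongue cleaner, 160 x 18 x 5 mm along its x axis, lying loose; stays where it is. Origin at its underside near its middle.
- soapbox: green soap box with a flip-top lid, fixed, 75 x 110 mm, 40 mm tall with a small knob on the lid; not used. Origin at the centre of its underside.

How it is judged:
By the outcome, as a careful person would: the job done as asked, in the order asked, and still so for the second after the job is handed in, while the arm keeps its last pose, push and grip.
It also fails if it takes over 67 s, if anything falls off the work surface, if the arm or the gripper's body presses on something with over 40 N, if the wrist force passes 120 N, or if a joint passes its speed limit or range.

## Working session

There is one attempt and no reset: what is moved stays moved. The work goes in short steps, Python scripts to look and compute and a tool call to move; the robot and the scene stay as the last step left them, time stands still between calls to the robot, and variables do not carry over. Pictures are saved under pics/ and viewed, at most 12 in all, crops included, and the job is handed in when it is done.

Besides the shell and the picture viewer there is one more tool, called after "Call:" as name(argument=value, ...) on one line, values as JSON. play_rows: Moves the arm, as the interface text tells. Its arguments: {"type":"object","properties":{"steps":{"type":"array","items":{"type":"number"}},"gripper":{"type":"number"}},"required":["steps"]}

```bash
mkdir -p pics; cat > h.py <<'E'
import numpy as np, cv2
from cell import env
from scipy.spatial.transform import Rotation as R
def att(a):
    a=np.array(a,float)
    if a.shape==(3,3): return a
    return R.from_rotvec(a).as_matrix() if a.size==3 else R.from_quat(a).as_matrix()
def cloud(name):
    c=env.get_calibration(name); im,d=env.snapshot(name)
    v,u=np.mgrid[:384,:512]
    P=np.stack([(u-c['cx'])/c['fx']*d,(v-c['cy'])/c['fy']*d,d],-1)@att(c['attitude']).T+np.array(c['origin'])
    P[d==0]=np.nan
    return im,d,P,c
def ray(c,u,v,z):
    r=att(c['attitude'])@np.array([(u-c['cx'])/c['fx'],(v-c['cy'])/c['fy'],1]); o=np.array(c['origin'])
    return o+r*(z-o[2])/r[2]
def st():
    s=env.sense(); M=R.from_rotvec(s['orientation']).as_matrix()
    return s,M
E
python3 - <<'E'
from h import *
ims=[]
for n in ['scene','side']:
    im,d,P,c=cloud(n); np.savez(n,im=im,d=d,P=P); ims.append(im); print(n,c)
cv2.imwrite('pics/scene.png',ims[0]);cv2.imwrite('pics/side.png',ims[1])
s,M=st();print(s,M)
E
```

```text
scene {'fx': 350.42574837163625, 'fy': 350.42574837163625, 'cx': 253.43789562192393, 'cy': 187.4730179049748, 'origin': array([ 1.21548059, -0.58030107,  0.60162112]), 'attitude': array([-1.96900089, -0.87307621,  0.52003042])}
side {'fx': 493.84276969103314, 'fy': 493.84276969103314, 'cx': 257.58826096424957, 'cy': 197.7064466093886, 'origin': array([0.36112488, 0.83468707, 1.07191005]), 'attitude': array([-0.41472796,  2.78533975, -1.11810544])}
{'clock': 0.1, 'qpos': array([-1.42910578e+00,  3.59470672e-01,  1.51131692e+00, -1.31456338e-05,
        1.27252100e+00, -1.15100063e-01]), 'qvel': array([ 0.00033984, -0.00146582, -0.00159632,  0.0011926 ,  0.00028382,
       -0.00137105]), 'joint_torque': array([-8.67102972e-04, -5.28655601e+01, -2.79350102e+01, -3.12245320e-04,
        5.00453752e-03,  2.63291452e-05]), 'eef_pos': array([ 0.15233119, -0.58000934,  0.40391773]), 'orientation': array([-3.1140308e+00, -4.0204475e-01,  5.5534720e-05]), 'contact_force': array([ 0.99460852, -0.0949293 ,  0.4294385 ]), 'torque': array([-0.00857424,  0.06082358, -0.02747568]), 'grip_force': 0.0, 'finger_gap': 1.0000515797595737} [[ 9.67209111e-01  2.53981241e-01 -2.54757707e-04]
 [ 2.53981302e-01 -9.67207640e-01  1.69696033e-03]
 [ 1.84592489e-04 -1.70601918e-03 -9.99998528e-01]]
```

View pics/scene.png

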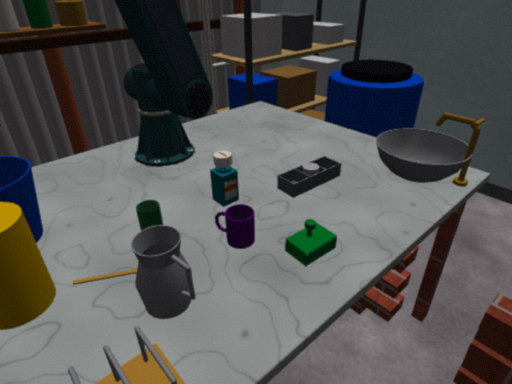

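View pics/side.png

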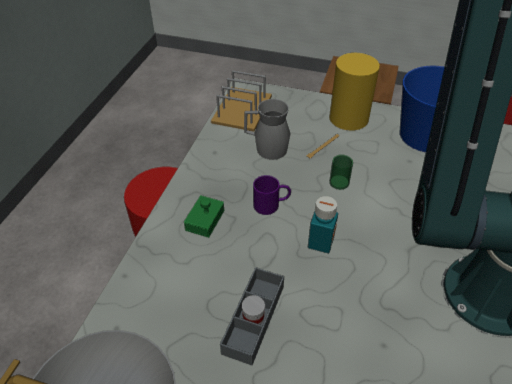

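The scene view shows the bottle at (224,178), the cup at (150,215), the mug at (239,225) and the caddy at (310,175). In the side view they are at (324,222), (341,172), (266,195) and (253,313).

```bash
python3 - <<'E'
from h import *
for n,rois in [('scene',dict(cap=(208,148,236,172),bot=(205,165,243,206),cup=(132,197,166,232),mug=(212,202,260,250),caddy=(272,152,346,196),pit=(128,222,198,320))),('side',dict(cap=(312,195,340,222),bot=(305,215,340,252),cup=(327,152,356,190),mug=(250,175,294,216),caddy=(215,262,292,366),pit=(244,98,294,160)))]:
    z=np.load(n+'.npz'); im,P=z['im'],z['P']; hsv=cv2.cvtColor(im,cv2.COLOR_BGR2HSV)
    for k,(a,b,c,d) in rois.items():
        p=P[b:d,a:c]; h=hsv[b:d,a:c].astype(int); 
        H,S,V=h[...,0],h[...,1],h[...,2]
        m={'cap':(V>150)&(p[...,2]>.1),'bot':(H>80)&(H<105)&(S>120),'cup':(H>50)&(H<85)&(S>80),'mug':(H>125)&(S>80)&(V<200),'caddy':(p[...,2]>.035)&(V<140),'pit':(S<60)&(V<130)}[k]
        m&=np.isfinite(p[...,2]); q=p[m]; 
        ctr=np.argwhere(m)
        print(n,k,len(q),np.percentile(q,[2,98],axis=0).round(3).tolist(), 'px',(ctr.min(0)[::-1]+[a,b]).tolist(),(ctr.max(0)[::-1]+[a,b]).tolist())
        if k in('caddy','bot','cap','cup'):
            t=q[:,2].max() if k!='caddy' else .05
            tt=q[abs(q[:,2]-(np.percentile(q[:,2],98) if k!='caddy' else .05))<.004]
            r=cv2.minAreaRect(tt[:,:2].astype(np.float32)*1000); print('   top',len(tt),r,tt.mean(0).round(3))
E
```

```text
scene cap 104 [[0.425, -0.057, 0.158], [0.472, -0.012, 0.161]] px [213, 151] [231, 157]
   top 104 ((448.3934020996094, -34.53804016113281), (51.822547912597656, 42.73598861694336), 41.59183883666992) [ 0.448 -0.035  0.159]
scene bot 618 [[0.425, -0.067, 0.009], [0.481, -0.011, 0.118]] px [211, 166] [237, 204]
   top 43 ((457.0098876953125, -41.35947799682617), (41.96318435668945, 25.213031768798828), 52.7856559753418) [ 0.46  -0.042  0.117]
scene cup 550 [[0.415, -0.315, 0.04], [0.475, -0.259, 0.089]] px [136, 200] [161, 228]
   top 79 ((444.67523193359375, -286.2413635253906), (56.72248840332031, 58.434532165527344), 82.61654663085938) [ 0.447 -0.288  0.088]
scene mug 1166 [[0.578, -0.164, 0.007], [0.671, -0.092, 0.089]] px [216, 204] [253, 247]
scene caddy 650 [[0.514, 0.13, 0.036], [0.6, 0.356, 0.061]] px [278, 156] [341, 187]
   top 232 ((555.5797119140625, 243.55020141601562), (229.61868286132812, 82.44342041015625), 85.54187774658203) [0.562 0.235 0.049]
scene pit 4723 [[0.55, -0.429, -0.002], [0.773, -0.316, 0.169]] px [128, 222] [197, 319]
side cap 215 [[0.423, -0.059, 0.154
[... 321 characters left out ...]
), (40.70094299316406, 16.55568504333496), 1.9368915557861328) [ 0.446 -0.015  0.114]
side cup 587 [[0.414, -0.314, 0.005], [0.467, -0.252, 0.089]] px [330, 155] [352, 188]
   top 48 ((440.7619934082031, -282.0743103027344), (56.49797058105469, 59.36225509643555), 7.391361236572266) [ 0.442 -0.275  0.088]
side mug 951 [[0.572, -0.161, 0.003], [0.664, -0.087, 0.089]] px [253, 175] [290, 214]
side caddy 1353 [[0.511, 0.134, 0.036], [0.596, 0.358, 0.062]] px [220, 267] [283, 357]
   top 431 ((553.369384765625, 245.34109497070312), (226.9992218017578, 78.71497344970703), 86.49422454833984) [0.552 0.254 0.048]
side pit 2649 [[0.622, -0.657, -0.006], [0.788, -0.317, 0.166]] px [244, 98] [293, 159]
```

```bash
python3 - <<'E'
import cv2,numpy as np
a=cv2.imread('pics/scene.png')[140:260,110:290]; b=cv2.imread('pics/side.png')[140:370,210:390]
a=cv2.resize(a,None,fx=2.2,fy=2.2,interpolation=2);b=cv2.resize(b,None,fx=2.2,fy=2.2,interpolation=2)
c=np.zeros((506,792,3),np.uint8);c[:264,:396]=a;c[:,396:]=b;cv2.imwrite('pics/zoom.png',c)
E
```

```text
(no output)
```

View pics/zoom.png

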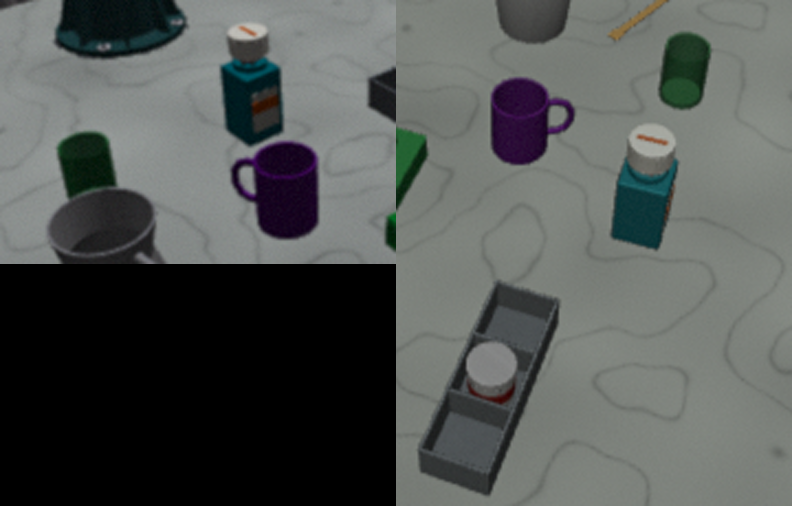

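The zoomed view confirms the bottle, mug and cup are standing, and the caddy's end cells are free, with its yaw about -4°. I'll move over the cup for a wrist look.

Call:
play_rows(steps=[5.2, -3.1, 0, -10, 10.4, -6.2, 0, -20, 15.6, -9.3, 0, -30, 20.8, -12.4, 0, -40, 26, -15.5, 0, -50, 31.2, -18.6, 0, -60, 35.6, -21.2, 0, -70, 35.6, -21.2, 0, -71.3, 35.6, -21.2, 0, -71.3], gripper=8.5)

```text
clock: 1.23
eef_pos: [0.4427, -0.2848, 0.4044]
orientation: [-2.297, -2.142, 0.001]
contact_force: [-1.2, -0.3, 0.7]
finger_gap: 0.995
grip_force: 0.0
```

```bash
cat > w.py <<'E'
from h import *
s,M=st(); im,d,P,c=cloud('wrist'); np.savez('wrist',im=im,P=P,d=d)
print(s['clock'],s['eef_pos'].round(4),M.round(3).tolist(),s['qpos'].round(2),s['contact_force'].round(1))
E
python3 - <<'E'
from w import *
cv2.imwrite('pics/w1.png',im); print(c)
hsv=cv2.cvtColor(im,cv2.COLOR_BGR2HSV)
m=(hsv[...,0]>50)&(hsv[...,0]<85)&(hsv[...,1]>80)
t=m&(abs(P[...,2]-.089)<.006)
print(m.sum(),t.sum(),np.nanpercentile(P[t],[1,99],axis=0).round(4),np.nanpercentile(P[m],[1,50,99],axis=0).round(4))
E
```

```text
1.225 [ 0.4427 -0.2848  0.4044] [[0.07, 0.998, -0.001], [0.998, -0.07, 0.0], [0.0, -0.001, -1.0]] [-0.7   0.25  1.67 -0.    1.22 -0.63] [-1.2 -0.3  0.7]
{'fx': 330.9918059926068, 'fy': 330.9918059926068, 'cx': 259.81568408580375, 'cy': 190.1579582442484, 'origin': array([ 0.4473515 , -0.21236962,  0.37283228]), 'attitude': array([ 2.85052501, -0.09975023, -0.01653241])}
4382 918 [[ 0.413  -0.3143  0.0832]
 [ 0.471  -0.2557  0.0908]] [[ 0.3822 -0.3133  0.0041]
 [ 0.441  -0.293   0.0533]
 [ 0.4853 -0.2555  0.3116]]
```

View pics/w1.png

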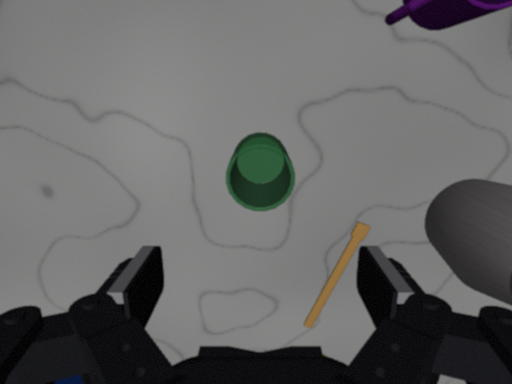

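The wrist view shows the cup open end up, with its rim at (260,173) centred under the tool. I'll descend and grip.

Call:
play_rows(steps=[0, -0.05, 6, 0, 0, -0.05, 12, 0, 0, -0.05, 16, 0, 0, -0.05, 18.2, 0, 0, -0.05, 18.2, 0])

```text
clock: 1.9
eef_pos: [0.4408, -0.2854, 0.2211]
orientation: [-2.297, -2.136, 0.001]
contact_force: [-0.6, -0.3, 0.9]
finger_gap: 0.993
grip_force: 0.0
```

Call:
play_rows(steps=[0, 0, 0, 0, 0, 0, 0, 0, 0, 0, 0, 0, 0, 0, 0, 0, 0, 0, 0, 0, 0, 0, 0, 0, 0, 0, 0, 0, 0, 0, 0, 0], gripper=4.5)

```text
clock: 2.9
eef_pos: [0.4426, -0.2855, 0.2243]
orientation: [2.295, 2.141, -0.001]
contact_force: [-2.6, -0.8, 7.3]
finger_gap: 0.715
grip_force: 65.4
```

Call:
play_rows(steps=[0, 0, -5, 0, 0, 0, -11, 0, 3, 0.5, -16, 0, 8, 1.4, -18, 0, 14, 2.5, -18, 0, 20, 3.5, -18, 0, 26, 4.6, -18, 0, 32, 5.6, -18, 0, 38, 6.7, -18, 0, 43, 7.5, -18, 0, 46.2, 8.1, -18, 0, 46.2, 8.1, -18, 0])

```text
clock: 4.4
eef_pos: [0.5554, 0.1727, 0.4032]
orientation: [2.294, 2.146, 0.002]
contact_force: [-0.1, -0.2, -1.6]
finger_gap: 0.71
grip_force: 66.3
```

```bash
cat > cad.py <<'E'
from w import *
m=(abs(P[...,2]-.050)<.005)&(abs(P[...,0]-.555)<.07)&(abs(P[...,1]-.244)<.14)
# drop tin
q=P[m][:,:2]; q=q[np.hypot(*(q-[.5545,.2445]).T)>.03]
r=cv2.minAreaRect((q*1000).astype(np.float32)); print(m.sum(),r)
# floor cells
E
python3 - <<'E'
from cad import *
cv2.imwrite('pics/w2.png',im)
E
```

```text
4.4 [0.5554 0.1727 0.4032] [[0.066, 0.998, 0.001], [0.998, -0.066, 0.001], [0.001, 0.001, -1.0]] [0.18 0.33 1.55 0.   1.25 0.25] [-0.1 -0.2 -1.6]
2362 ((553.1979370117188, 237.82901000976562), (170.46249389648438, 78.17710876464844), 86.49034881591797)
```

View pics/w2.png

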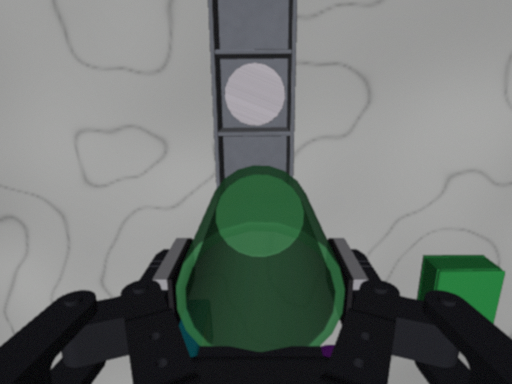

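The wrist view shows the caddy's middle cell walls at rows 52 and 131, and the cup held with its floor at (258,215). Next I'll take the caddy centre from the wall tops.

```bash
python3 - <<'E'
from h import *
z=np.load('wrist.npz');P=z['P'];im=z['im']
m=(abs(P[...,2]-.050)<.004); a=np.deg2rad(86.5); ey=np.array([np.cos(a),np.sin(a)]); ex=np.array([ey[1],-ey[0]])
q=P[...,:2]-[.5545,.2445]; X=q@ex;Y=q@ey
for lo,hi in [(-.06,-.022),(.022,.06)]:
    s=m&(abs(X)<.028)&(Y>lo)&(Y<hi); print('cross',s.sum(),np.percentile(Y[s],[5,50,95]).round(4))
for lo,hi in [(-.06,-.03),(.03,.06)]:
    s=m&(Y>-.06)&(Y<.12)&(X>lo)&(X<hi); p=np.polyfit(Y[s],X[s],1);print('long',s.sum(),np.percentile(X[s],[5,50,95]).round(4),np.rad2deg(p[0]))
g=(im[...,1].astype(int)-im[...,2]>40)&np.isfinite(P[...,2])&(P[...,2]<.3)
print('cup',np.percentile(P[g],[1,50,99],axis=0).round(4))
c=np.float64(0)
from cell import env
c=env.get_calibration('wrist')
for v in (50.,53.,130.,133.): print(v,ray(c,254,v,.05).round(4))
# cup floor circle: ellipse center (260,215) 
E
```

```text
cross 230 [-0.0392 -0.0376 -0.0361]
cross 306 [0.034  0.0357 0.0375]
long 786 [-0.0396 -0.0375 -0.0336] -0.19622773595996693
long 751 [0.0339 0.0357 0.0378] 0.028966950734038554
cup [[ 0.4667 -0.0186  0.0051]
 [ 0.5639  0.1718  0.2272]
 [ 0.8191  0.2039  0.2691]]
50.0 [0.5568 0.2798 0.05  ]
53.0 [0.5566 0.2773 0.05  ]
130.0 [0.5516 0.2088 0.05  ]
133.0 [0.5514 0.2059 0.05  ]
```

Call:
play_rows(steps=[5, -0.25, 0, 0, 10, -0.5, 0, 0, 13.5, -0.7, 1, 0, 14.5, -0.7, 5, 0, 14.5, -0.7, 10, 0, 14.5, -0.7, 12, 0, 14.5, -0.7, 12, 0, 14.5, -0.7, 12, 0])

```text
clock: 5.45
eef_pos: [0.5591, 0.315, 0.2841]
orientation: [2.298, 2.141, 0.003]
contact_force: [0.3, 0.3, -1.6]
finger_gap: 0.711
grip_force: 66.3
```

```bash
python3 - <<'E'
from h import *
s,M=st();print(s['eef_pos'].round(4),s['contact_force'].round(1))
im,d=env.snapshot('side'); cv2.imwrite('pics/s2.png',cv2.resize(im[200:384,160:360],None,fx=3,fy=3))
E
```

```text
[0.5591 0.315  0.2841] [ 0.3  0.3 -1.6]
```

View pics/s2.png

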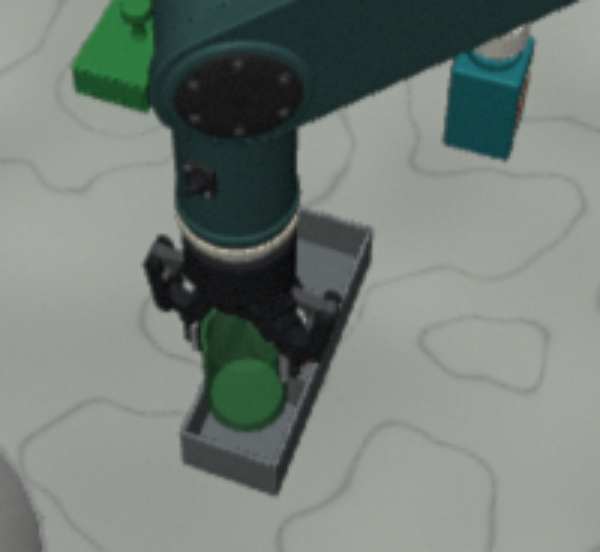

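The side view shows the cup hanging over the end cell at about (245,395), still upright. I'll correct by 2 mm and lower it.

Call:
play_rows(steps=[0.25, -0.15, 1, 0, 0.25, -0.15, 3, 0, 0.25, -0.15, 4.5, 0, 0.25, -0.15, 5.2, 0, 0.25, -0.15, 5.4, 0, 0.25, -0.15, 5.4, 0])

```text
clock: 6.25
eef_pos: [0.5569, 0.3183, 0.2294]
orientation: [-2.297, -2.143, 0.0]
contact_force: [-3.1, 0.3, 4.4]
finger_gap: 0.713
grip_force: 66.6
```

Call:
play_rows(steps=[0, 0, 0, 0, 0, 0, 0.15, 0, 0, 0, 0.3, 0, 0, 0, 0.3, 0])

```text
clock: 6.75
eef_pos: [0.5567, 0.3183, 0.2292]
orientation: [-2.297, -2.143, -0.001]
contact_force: [-9.6, -3.2, 26.6]
finger_gap: 0.713
grip_force: 68.9
```

Call:
play_rows(steps=[0, 0, -0.25, 0, 0, 0, -0.25, 0, 0, 0, -0.25, 0, 0, 0, -0.25, 0], gripper=8.5)

```text
clock: 7.25
eef_pos: [0.5571, 0.3182, 0.2278]
orientation: [-2.297, -2.143, 0.001]
contact_force: [0.4, 0.0, 1.3]
finger_gap: 0.997
grip_force: 0.0
```

Call:
play_rows(steps=[0, 0, -1, 0, 0, 0, -4, 0, 0, 0, -9, 0, 0, 0, -14, 0, 0, 0, -18, 0, 0, 0, -20, 0, 0, 0, -20, 0])

```text
clock: 8.12
eef_pos: [0.5575, 0.3184, 0.4309]
orientation: [2.296, 2.142, 0.007]
contact_force: [0.1, 0.2, -0.6]
finger_gap: 0.995
grip_force: 0.0
```

```bash
python3 - <<'E'
from w import *
im2,d2,P2,c2=cloud('side')
a=np.zeros((480,800,3),np.uint8); a[:384,:512]=im; b=im2[170:384,200:344]; b=cv2.resize(b,(288,428)); a[:428,512:]=b
cv2.imwrite('pics/w3.png',a)
z=np.load('side.npz')['im']
for I,PP in [(im2,P2)]:
    hsv=cv2.cvtColor(I,cv2.COLOR_BGR2HSV); m=(hsv[...,0]>50)&(hsv[...,0]<85)&(hsv[...,1]>80)&(abs(PP[...,1]-.318)<.06)&(abs(PP[...,0]-.56)<.06)
    print(m.sum(),np.percentile(PP[m],[2,50,98],axis=0).round(4))
E
```

```text
8.125 [0.5575 0.3184 0.4309] [[0.07, 0.998, 0.004], [0.998, -0.07, 0.002], [0.002, 0.004, -1.0]] [0.41 0.4  1.38 0.   1.36 0.48] [ 0.1  0.2 -0.6]
908 [[0.5259 0.2915 0.0099]
 [0.5582 0.3182 0.0645]
 [0.5867 0.3505 0.4968]]
```

View pics/w3.png

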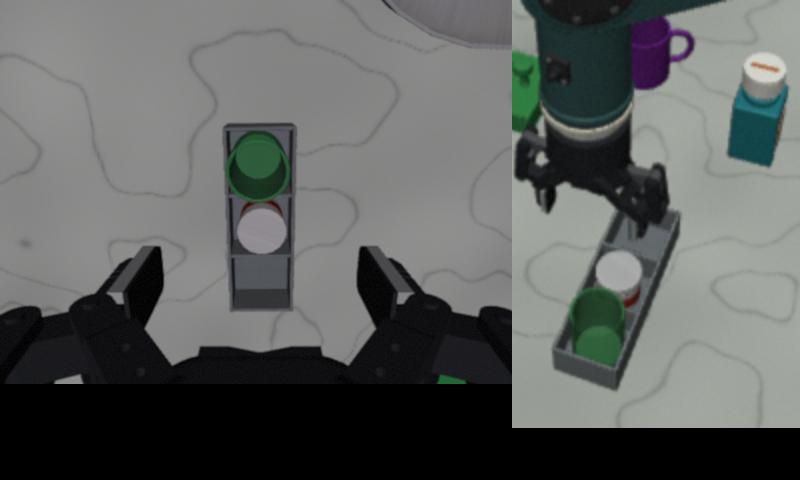

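The cup stands in the far cell (rim at (259,167)) and the tin is undisturbed. On to the bottle.

Call:
play_rows(steps=[-6, -1.4, 0, 0, -12, -2.8, 0, 0, -18, -4.3, 0, 0, -24, -5.7, 0, 0, -30, -7.1, 0, 0, -35, -8.3, 0, 0, -36, -8.6, 0, 0, -36, -8.6, 0, 0, -36, -8.6, 0, 0])

```text
clock: 9.35
eef_pos: [0.4466, -0.034, 0.4278]
orientation: [-2.296, -2.143, -0.0]
contact_force: [-0.3, 0.1, 0.3]
finger_gap: 1.001
grip_force: 0.0
```

```bash
python3 - <<'E'
from h import *
P=np.load('wrist.npz')['P']
m=(abs(P[...,2]-.050)<.005)&(abs(P[...,0]-.555)<.05)&(P[...,1]<.37)&(P[...,1]>.12)
q=P[m][:,:2]; q=q[(np.hypot(*(q-[.5534,.2436]).T)>.033)&(np.hypot(*(q-[.5575,.3184]).T)>.034)]
r=cv2.minAreaRect((q*1000).astype(np.float32));print('caddy',r)
from w import *
hsv=cv2.cvtColor(im,cv2.COLOR_BGR2HSV)
near=np.hypot(P[...,0]-.447,P[...,1]+.034)<.05
top=near&(abs(P[...,2]-.16)<.005)
(cx,cy),rad=cv2.minEnclosingCircle((P[top][:,:2]*1000).astype(np.float32)); print('cap',top.sum(),cx,cy,rad,np.median(P[top][:,2]))
o=cv2.inRange(hsv,(3,100,80),(20,255,255))>0; b=top&o
print('bar',b.sum(),cv2.minAreaRect((P[b][:,:2]*1000).astype(np.float32)),P[b].mean(0))
for zz in(.108,):
    t=near&(abs(P[...,2]-zz)<.004); print('body',t.sum(),cv2.minAreaRect((P[t][:,:2]*1000).astype(np.float32)))
cv2.imwrite('pics/w4.png',im)
E
```

```text
caddy ((553.4110107421875, 243.19088745117188), (226.820068359375, 78.1965560913086), 86.4924545288086)
9.35 [ 0.4466 -0.034   0.4278] [[0.069, 0.998, -0.001], [0.998, -0.069, 0.001], [0.001, -0.001, -1.0]] [-0.23  0.11  1.79  0.    1.24 -0.16] [-0.3  0.1  0.3]
cap 3832 446.6439208984375 -35.11235809326172 27.33745765686035 0.15952560274304695
bar 338 ((447.0027770996094, -35.18708038330078), (6.129942893981934, 35.30738067626953), 87.86737823486328) [ 0.44697872 -0.03500474  0.1601406 ]
body 1126 ((446.86785888671875, -20.286054611206055), (32.17874526977539, 61.2681770324707), 88.24200439453125)
```

View pics/w4.png

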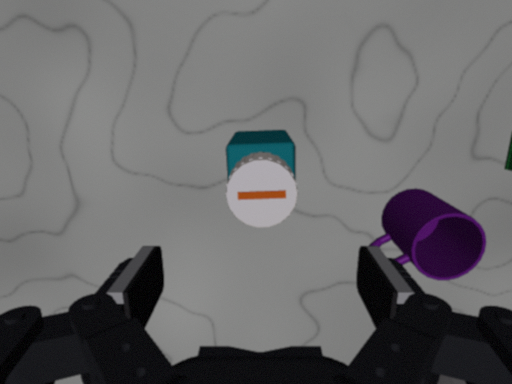

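The cap's bar runs from (238,196) to (286,194), and the cap is centred under the tool. The bottle yaw is about -2° and the caddy about -3.5°. I'll grip the cap.

Call:
play_rows(steps=[-0.1, 0, 5, 0, -0.1, 0, 10, 0, -0.1, 0, 12.5, 0, -0.1, 0, 13, 0, -0.1, 0, 13, 0])

```text
clock: 10.02
eef_pos: [0.4467, -0.0354, 0.2985]
orientation: [2.296, 2.144, 0.0]
contact_force: [0.0, 0.2, 0.4]
finger_gap: 0.992
grip_force: 0.0
```

Call:
play_rows(steps=[0, 0, 0, 0, 0, 0, 0, 0, 0, 0, 0, 0, 0, 0, 0, 0, 0, 0, 0, 0, 0, 0, 0, 0, 0, 0, 0, 0, 0, 0, 0, 0], gripper=4)

```text
clock: 11.02
eef_pos: [0.4463, -0.036, 0.2983]
orientation: [2.297, 2.143, 0.0]
contact_force: [2.6, -0.2, 4.9]
finger_gap: 0.606
grip_force: 61.8
```

Call:
play_rows(steps=[0, 0, -2, 0, 0, 0, -5, 0, 1, 0.4, -8, 0, 5, 2, -9, 0, 9, 3.7, -9, 0.5, 13, 5.4, -9, 1, 17, 7, -9, 1.5, 20, 8.3, -9, 1.5, 21.2, 8.8, -9, 1.5, 21.2, 8.8, -9, 1.5, 21.2, 8.8, -9, 1.5])

```text
clock: 12.4
eef_pos: [0.5477, 0.1683, 0.3874]
orientation: [-2.325, -2.111, 0.004]
contact_force: [-0.1, -0.5, -6.3]
finger_gap: 0.606
grip_force: 67.7
```

```bash
python3 - <<'E'
from w import *
e=s['eef_pos']; near=np.hypot(P[...,0]-e[0],P[...,1]-e[1])<.07
hsv=cv2.cvtColor(im,cv2.COLOR_BGR2HSV); teal=(hsv[...,0]>80)&(hsv[...,0]<105)&(hsv[...,1]>100)&near
q=P[teal]; print(teal.sum(),np.percentile(q,[1,50,99],axis=0).round(4))
zt=np.percentile(q[:,2],97)
f=q[(q[:,2]<zt-.015)]; print('face',len(f),np.percentile(f,[1,99],axis=0).round(4),np.rad2deg(np.arctan(np.polyfit(f[:,0],f[:,1],1)[0])))
im2,_,P2,_=cloud('side'); hsv=cv2.cvtColor(im2,cv2.COLOR_BGR2HSV); t=(hsv[...,0]>80)&(hsv[...,0]<105)&(hsv[...,1]>120)&(np.hypot(P2[...,0]-e[0],P2[...,1]-e[1])<.07)
q=P2[t]; print('side',t.sum(),np.percentile(q,[1,99],axis=0).round(4))
a=np.zeros((480,800,3),np.uint8); a[:384,:512]=im; b=im2[130:344,200:344]; a[:428,512:]=cv2.resize(b,(288,428)); cv2.imwrite('pics/w5.png',a)
E
```

```text
12.4 [0.5477 0.1683 0.3874] [[0.096, 0.995, -0.003], [0.995, -0.096, -0.001], [-0.001, -0.003, -1.0]] [ 0.18  0.34  1.59 -0.    1.22  0.27] [-0.1 -0.5 -6.3]
6663 [[0.4987 0.1708 0.0955]
 [0.5491 0.1972 0.1936]
 [0.5952 0.2006 0.2941]]
face 6369 [[0.5185 0.1738 0.0954]
 [0.5771 0.2006 0.2008]] -3.607713928153744
side 1152 [[0.5055 0.1191 0.0912]
 [0.5756 0.2288 0.635 ]]
```

View pics/w5.png

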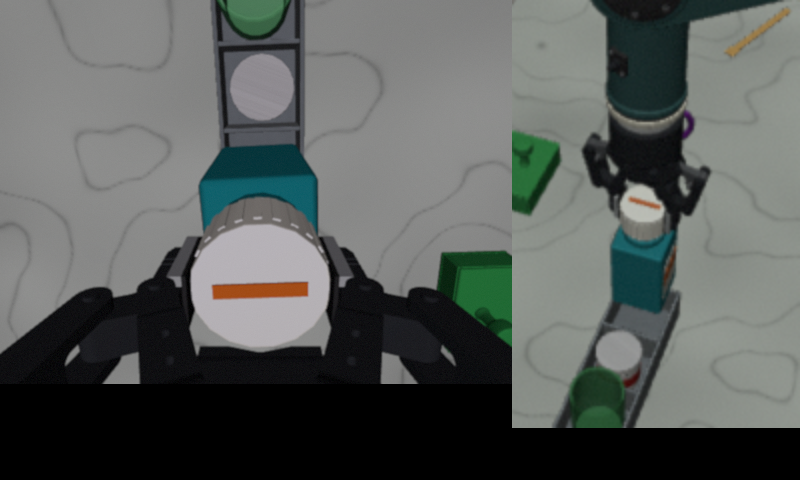

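The bottle hangs square (yaw -3.6°) over the near cell. I'll correct about 1 mm and lower it.

Call:
play_rows(steps=[0.13, 0.11, 1.5, 0, 0.13, 0.11, 3.5, 0, 0.13, 0.11, 4.5, 0, 0.13, 0.11, 5.5, 0, 0.13, 0.11, 6.5, 0, 0.13, 0.11, 7.5, 0, 0.13, 0.11, 8, 0, 0.13, 0.11, 8.2, 0, 0.13, 0.11, 8.2, 0])

```text
clock: 13.62
eef_pos: [0.55, 0.1706, 0.3063]
orientation: [2.325, 2.113, 0.0]
contact_force: [-0.4, -0.3, -6.5]
finger_gap: 0.61
grip_force: 67.6
```

Call:
play_rows(steps=[0, 0, 0.1, 0, 0, 0, 0.2, 0, 0, 0, 0.3, 0, 0, 0, 0.3, 0])

```text
clock: 14.12
eef_pos: [0.5502, 0.1708, 0.3041]
orientation: [2.325, 2.112, 0.002]
contact_force: [-1.8, 1.2, 4.1]
finger_gap: 0.606
grip_force: 68.5
```

Call:
play_rows(steps=[0, 0, 0.2, 0, 0, 0, 0.4, 0, 0, 0, 0.6, 0, 0, 0, 0.6, 0, 0, 0, 0.6, 0])

```text
clock: 14.75
eef_pos: [0.5502, 0.1708, 0.2977]
orientation: [2.325, 2.112, 0.002]
contact_force: [-2.5, 2.0, 7.3]
finger_gap: 0.604
grip_force: 68.9
```

Contact came at 0.304 and the spring force matches the given curve, so the bottle is seated. I'll press 2 mm more and twist.

Call:
play_rows(steps=[0, 0, 0.2, 0, 0, 0, 0.2, 0, 0, 0, 0.2, -8, 0, 0, 0.2, -16, 0, 0, 0.2, -24, 0, 0, 0.2, -32, 0, 0, 0.2, -40, 0, 0, 0.2, -40, 0, 0, 0.2, -40])

```text
clock: 15.88
eef_pos: [0.5511, 0.1706, 0.2963]
orientation: [1.461, 2.778, 0.003]
contact_force: [-0.6, 0.8, 8.1]
finger_gap: 0.61
grip_force: 69.2
```

Call:
play_rows(steps=[0, 0, 0, -8, 0, 0, 0, -16, 0, 0, 0, -24, 0, 0, 0, -32, 0, 0, 0, -36, 0, 0, 0, -36])

```text
clock: 16.62
eef_pos: [0.5512, 0.1706, 0.2963]
orientation: [0.53, 3.093, 0.002]
contact_force: [0.3, -0.2, 7.1]
finger_gap: 0.604
grip_force: 69.0
```

```bash
python3 - <<'E'
from w import *
print(s['torque'].round(2),np.rad2deg(np.arctan2(M[1,0],M[0,0])))
e=s['eef_pos']; hsv=cv2.cvtColor(im,cv2.COLOR_BGR2HSV); near=np.hypot(P[...,0]-e[0],P[...,1]-e[1])<.06
o=(cv2.inRange(hsv,(3,100,80),(20,255,255))>0)&near&(P[...,2]>.13)
print('bar',o.sum(),cv2.minAreaRect((P[o][:,:2]*1000).astype(np.float32)),P[o].mean(0))
t=(hsv[...,0]>80)&(hsv[...,0]<105)&(hsv[...,1]>100)&near
print(t.sum(),np.percentile(P[t],[1,50,99],axis=0).round(4))
f=P[t&(abs(P[...,2]-.113)<.004)]; print('body top',len(f),cv2.minAreaRect((f[:,:2]*1000).astype(np.float32)))
a=np.zeros((480,800,3),np.uint8); im2,_=env.snapshot('side')[:2]; a[:384,:512]=im; b=im2[130:344,200:344]; a[:428,512:]=cv2.resize(b,(288,428)); cv2.imwrite('pics/w6.png',a)
E
```

```text
16.625 [0.5512 0.1706 0.2963] [[-0.943, 0.333, 0.004], [0.333, 0.943, 0.0], [-0.003, 0.002, -1.0]] [ 0.18  0.44  1.68 -0.    1.01 -1.05] [ 0.3 -0.2  7.1]
[ 0.04  0.08 -0.01] 160.5605025073624
bar 1319 ((550.1605224609375, 171.11729431152344), (35.731624603271484, 7.397111892700195), 73.49867248535156) [0.55022067 0.17118282 0.15657759]
5562 [[0.5179 0.1265 0.0347]
 [0.5243 0.1805 0.1117]
 [0.5594 0.2219 0.2076]]
body top 3645 ((538.6605224609375, 172.19232177734375), (60.5105094909668, 39.92510986328125), 87.16210174560547)
```

View pics/w6.png

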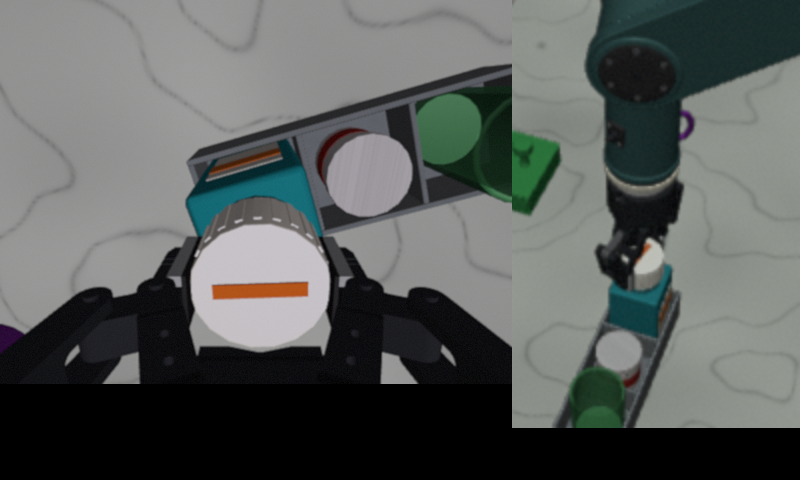

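The bar is at 73.5° and the bottle at -3°, so the cap is turned about 76° relative to it. The body top is at 113 mm, so the bottle is fully seated. Now I'll lift the cap.

Call:
play_rows(steps=[0, 0, -0.4, 0, 0, 0, -0.8, 0, 0, 0, -1.3, 0, 0, 0, -2, 0, 0, 0, -3, 0, 0, 0, -4, 0, 0, 0, -5, 0, 0, 0, -6, 0, 0, 0, -7, 0, 0, 0, -8, 0, 0, 0, -8.8, 0, 0, 0, -8.8, 0])

```text
clock: 18.23
eef_pos: [0.5502, 0.1706, 0.384]
orientation: [0.532, 3.095, 0.001]
contact_force: [0.0, 0.1, -0.6]
finger_gap: 0.612
grip_force: 68.5
```

```bash
python3 - <<'E'
from w import *
im2,_,P2,_=cloud('side'); im3,_,P3,_=cloud('scene'); e=s['eef_pos']
hsv=cv2.cvtColor(im2,cv2.COLOR_BGR2HSV)
n=np.hypot(P2[...,0]-e[0],P2[...,1]-e[1])<.05
t=(hsv[...,0]>80)&(hsv[...,0]<105)&(hsv[...,1]>150)&n&(P2[...,2]<.2); f=P2[t&(abs(P2[...,2]-.113)<.005)]; print('body top side',len(f),f.mean(0).round(3),np.percentile(P2[t][:,2],99))
w=(hsv[...,1]<60)&(hsv[...,2]>110)&n&(P2[...,2]>.13)&(P2[...,2]<.27); print('white z',np.percentile(P2[w],[1,99],axis=0).round(3))
a=np.zeros((600,800,3),np.uint8); a[:384,:512]=im; a[:428,512:]=cv2.resize(im2[130:344,200:344],(288,428)); a[384:,:512]=cv2.resize(im3[100:208,200:456],(512,216)); cv2.imwrite('pics/w7.png',a)
E
```

```text
18.225 [0.5502 0.1706 0.384 ] [[-0.943, 0.334, 0.001], [0.334, 0.943, 0.0], [-0.001, 0.001, -1.0]] [ 0.18  0.34  1.59  0.    1.21 -1.05] [ 0.   0.1 -0.6]
body top side 230 [0.543 0.186 0.111] 0.12339991806206752
white z [[0.522 0.147 0.212]
 [0.567 0.2   0.247]]
```

View pics/w7.png

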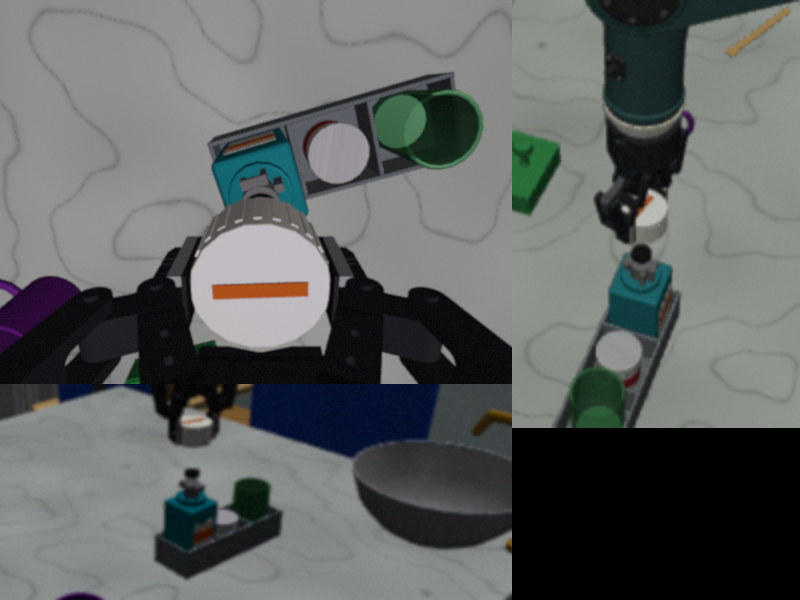

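The cap is off and held level, with its rim at about 0.213 m and the plunger top at 0.163 m. The bottle, cup and tin stand in the caddy. I'll let it settle and hand in.

Call:
play_rows(steps=[0, 0, 0, 0, 0, 0, 0, 0, 0, 0, 0, 0, 0, 0, 0, 0])

```text
clock: 18.88
eef_pos: [0.5499, 0.1706, 0.3832]
orientation: [-0.532, -3.096, -0.0]
contact_force: [0.1, 0.2, -0.6]
finger_gap: 0.61
grip_force: 68.5
```

```bash
python3 -c "
from cell import env
print(env.close_job())"
```

```text
the job is handed in; nothing more can be done
None
```

The bottle and cup stand on the floors of the two end cells, and the cap is off and held level about 5 cm above the bottle; I handed the job in at about 19 s, with no verdict returned and the cap gripped at about 68 N (the fixed grip setting) against the stated 30 to 50 N.

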